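Unpin the hardware chest and hold its lid half open

TASK

Draw the locking pin sideways out of the lugs of the hardware chest and lay it in the blue tray. Then raise the chest's lid by its red handle and hold it open at 50 degrees so that the technician can reach in; finish while still holding it there, because it falls shut when let go. Leave the tin, the jar and the steel side bar where they are.

Things in the scene. Friction and masses are not known exactly. Their poses are not given: they have to be found in the camera images.
- chest: Plywood hardware chest, fixed to the bench: 200 (x) x 240 (y) x 85 mm high, shut by a 10 mm plywood lid (top 95 mm above the bench). Origin: centre of its underside on the bench; x points from the front to the hinge side, z up. The red handle, the lugs and the pin are on its front side, x = -100 mm.
- lid (a joint): Opening angle of the lid about its hinge at the chest's far top edge: 0 = shut, grows as the front edge rises; 50 degrees = 0.873 rad; stop at 1.75 rad. The lid weighs 0.28 to 0.46 kg, swings freely and falls shut from any angle below about 80 degrees. It cannot open while the pin is in.
- lid_handle (a point): Grip point of the lid's red handle, a flat-sided tab 20 mm wide (y), 14 mm thick, sticking 62 mm straight out of the lid's front edge; the point is 45 mm out, at chest y = -20 mm, z = 92 mm when shut, 248 mm from the hinge line. Can be pinched from above across the 20 mm; it turns between the fingers as the lid rises. Free space below. Its axes turn with the lid; shut, they are the chest's.
- lid_hinge (a point): Point on the hinge line, at the chest's far top edge (chest x = +100, y = 0, z = 90 mm). The hinge line is its y axis, parallel to the chest's y; its axes stay those of the chest.
- pin_grip (a point): Centre of the locking pin's orange grip, a block 18 (x) x 40 (y) x 30 (z) mm. A 10 mm round steel rod runs 85 mm from it along the pin's -y; 55 to 90 g in all, balanced 50 mm from this point along the rod. At the start its axes are the chest's and it is at chest x = -122, y = 155, z = 65 mm, beyond the chest's +y side. Drawing it 60 mm along the chest's +y frees the rod from the lugs.
- pin_tip (a point): Free end of the pin's rod, 105 mm from pin_grip along the pin's -y.
- lugs (a point): Centre of the steel eyes the pin passes through, at chest x = -122, y = 88, z = 66 mm; axes are the chest's. Two fixed lugs, 8 mm thick with 12 mm square eyes in line along y, stand 20 mm to either side (y) of this point, 24 mm tall, reaching 34 mm out from the front face; between them hangs the dark steel eye of the lid.
- tray: Blue tray, open on top, fixed to the bench: 160 (x) x 220 (y) x 25 mm high, walls and floor 4 mm thick. Origin: centre of its underside on the bench, z up.
- tin_mid (a point): Centre of a closed tin with a red label, 70 mm diameter, 85 mm high, standing on the bench: to be left alone.
- jar_mid (a point): Centre of an amber jar with a white cap, 60 mm diameter, 80 mm high, standing on the bench: to be left alone.
- sidebar_mid (a point): Centre of a flat steel knee side bar with a round aluminium joint, 220 mm long (along its y), 8 mm thick at the joint, lying flat on the bench beside the chest: to be left alone.
There are look-alikes about, which are no part of the job. Of the things that look like the part that bears pin_grip, the middle-sized one is meant.

How it is judged:
By the outcome, as a careful person would: the job done as asked, in the order asked, and still so for the second after the job is handed in, while the arm keeps its last pose, push and grip.
It also fails if it takes over 64 s, if anything falls off the work surface, if the arm or the gripper's body presses on something with over 40 N, if the wrist force passes 120 N, or if a joint passes its speed limit or range.

ROBOT

A 6-joint arm with a two-finger parallel gripper is mounted at the origin on the work surface. World frame = base frame: x ahead of the robot, y to its left, z up, the work surface at z = 0. Lengths are in m, angles in degrees, forces in N, time in s.
With the tool pointing down it reaches from about 0.3 to 0.75 m from the base axis. Payload 8.5 kg.
Tool frame: the origin (TCP) lies at the very end of the fingers, on their centre line; the grasp point (between the pads) lies 19 mm behind it; x points along the fingers, y is the direction in which the jaws open and shut, and the axes are right-handed (so a half turn about x gives the same grasp; the last joint's range is limited). The gripper opens to 85 mm and grips with 20 to 120 N. Pads are 22 mm wide; open, the fingers measure 114 mm over their backs; the gripper's body (76 mm by 85 mm) begins 54 mm behind the grasp point. The pads swing forward as they close: fully open they stand 13 mm farther back than shut.
Start: joints at [-75.59, 21.807, 74.336, -0, 83.858, -12.336], TCP at [0.248, -0.491, 0.231] pointing down, gripper open.
Joint ranges: [-178.18, 178.18], [-50.72, 133.34], [12.68, 142.11], [-81.47, 261.47], [9.98, 163.14], [-165.26, 165.26]. Speed limits (degrees/s): [136.94, 136.94, 180, 180, 180, 180].

INTERFACE

Orientations are given as a 3x3 rotation matrix whose columns are the frame's x, y, z axes.
In Python, from rig import sensors, cams, env gives the robot as it stands.
- The arm moves only by the shell command python3 -m crank 'ROWS' [FORCE]. ROWS is a JSON object of lists of equal length, an entry for each row: "hand": the closure in counts, from 0 (fully open) to 255 (shut); "translation": the shift along the tool's x, y, z in m, a list of three; "dr": the turn, a rotation vector about the tool's x, y, z in rad, a list of three. A call has 1 to 5 rows; each row is the pose to reach, as a shift and turn from the pose commanded when the call began, along the tool's axes at that moment; what a row does not reach only later rows make up. A row lasts 1/10 s, in which the tool goes at most 50 mm and 8.59 degrees, less where a joint would pass 70% of its speed; a pose out of reach is approached as far as the arm can. A call with a gripper value outside its range is refused whole. The fingers move at their own pace and stop on an object; FORCE is the grip in N (left out, the last holds). Time passes only in rows, so rows that repeat a pose let the fingers close. It gives the time, the measured TCP pose, the force and the opening at its end, in the units of the state.
- sensors.observe(): the state, without advancing time (a new reading comes with each control period).
- cams.get_image(name): name is "side" or "top" or "wrist"; returns (picture, depth): 384x512x3 uint8, blue, green, red; 384x512 float32, m along the optical axis (not along the pixel's ray), 0 where there is no reading.
- cams.calibration(name): a dict with "vertical_fov" (degrees; the focal length in pixels is half the picture's height over the tangent of half this angle, whatever the lens; pixels are square), "cx", "cy" (the principal point, pixels), "extrinsics" (4x4, takes a point from camera to world coordinates). Camera axes: x right, y down, z forward; pixel columns grow to the right and rows downward; lengths in m; the calibration is good to about 2 mm. A picture is of the moment at which its call begins: read the wrist's pose just before it. calibration takes no time and is no camera call; for the wrist camera it gives the pose at the moment of the call.
- env.close_job(): hands the job in, once; it reports no verdict.
The state is a dict: "time_s": time; "q": joint angles; "qvel": joint speeds; "joint_efforts": joint torques, N m; "position": TCP position; "tool_rot": TCP orientation; "ft_force": force on the tool from outside, world axes, zero at the start; "wrist_torque": the same for the moment, N m; "grip_width": finger opening in m.
Only numpy, scipy, OpenCV 4.12 (cv2) and the standard library are available. Lean on these libraries where they do the work, as an engineer would, in place of code of your own. Each camera call takes 0.05 s, during which the arm holds its last target. There are 200 camera calls.

## Working session

There is one attempt and no reset: what is moved stays moved. The work goes in short steps, Python scripts to look and compute and a shell command to move; the robot and the scene stay as the last step left them, time stands still between calls to the robot, and variables do not carry over. Pictures are saved under pics/ and viewed, about 8 in all and at most 12, crops included, and the job is handed in when it is done.

```bash
ls; mkdir -p pics; cat > h.py <<'E'
import numpy as np, cv2
from rig import sensors, cams, env
def cal(n):
    c=cams.calibration(n); f=192/np.tan(np.radians(c["vertical_fov"])/2); return f,c["cx"],c["cy"],np.array(c["extrinsics"])
def cloud(n):
    c=cal(n); im,d=cams.get_image(n); f,cx,cy,T=c
    v,u=np.mgrid[:384,:512]; P=np.stack([(u-cx)/f*d,(v-cy)/f*d,d],-1)@T[:3,:3].T+T[:3,3]
    P[d==0]=np.nan
    return im,d,P
def ray(n,u,v,z):
    f,cx,cy,T=cal(n); r=T[:3,:3]@[(u-cx)/f,(v-cy)/f,1]; return T[:3,3]+r*(z-T[2,3])/r[2]
E
python3 - <<'E'
from h import *
s=sensors.observe(); print(s)
for n in("top","side"):
    im,d,P=cloud(n); np.savez(f"/tmp/{n}.npz",im=im,P=P); print(n,cams.calibration(n)); 
    cv2.imwrite(f"pics/{n}0.png",cv2.resize(im,(768,576),interpolation=cv2.INTER_CUBIC))
E
```

```text
pics
{'time_s': 0.0, 'q': array([-7.55911399e+01,  2.18400697e+01,  7.43868036e+01, -2.14990762e-04,
        8.38573046e+01, -1.23352144e+01]), 'qvel': array([-0.06151401,  0.06871609,  0.10874136, -0.01343732, -0.00495102,
        0.05153559]), 'joint_efforts': array([-2.68262565e-04, -4.48458767e+01, -2.31272238e+01, -1.89651241e-04,
        4.83415570e-03,  3.25756787e-05]), 'position': array([ 0.24742759, -0.49086083,  0.23070834]), 'tool_rot': array([[-3.69203436e-04,  4.50006183e-01, -8.93025363e-01],
       [ 1.42203727e-03, -8.93024284e-01, -4.50006228e-01],
       [-9.99998921e-01, -1.43605919e-03, -3.10217930e-04]]), 'ft_force': array([-0.16173234, -0.42990904,  1.50657438]), 'wrist_torque': array([-0.01477364, -0.0224954 ,  0.02513104]), 'grip_width': 0.08511016901044124}
top {'vertical_fov': 43.53016488286579, 'cx': 255.85293173474506, 'cy': 184.54493846986557, 'extrinsics': array([[-0.0202638 , -0.99614292,  0.08537365,  0.44196528],
       [-0.99964366,  0.0216708 ,  0.01558602, -0.0640706 ],
       [-0.01737601, -0.0850274 , -0.99622709,  1.2847513 ],
       [ 0.        ,  0.        ,  0.        ,  1.        ]])}
side {'vertical_fov': 42.814848041847355, 'cx': 255.22387633363942, 'cy': 198.1336157636581, 'extrinsics': array([[-0.9957562 , -0.05823801,  0.07125958,  0.4292563 ],
       [-0.09174065,  0.68953736, -0.71841623,  0.84741129],
       [-0.00729701, -0.72190482, -0.69195389,  0.92608171],
       [ 0.        ,  0.        ,  0.        ,  1.        ]])}
```

View pics/top0.png

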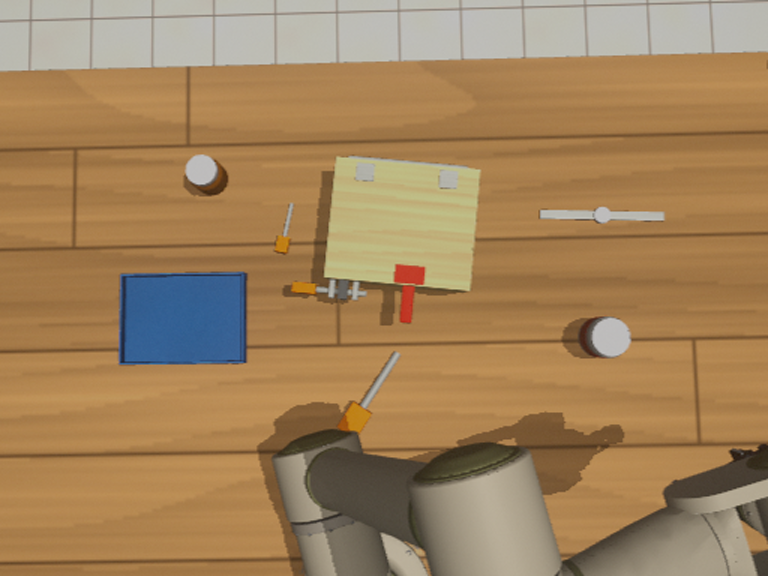

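View pics/side0.png

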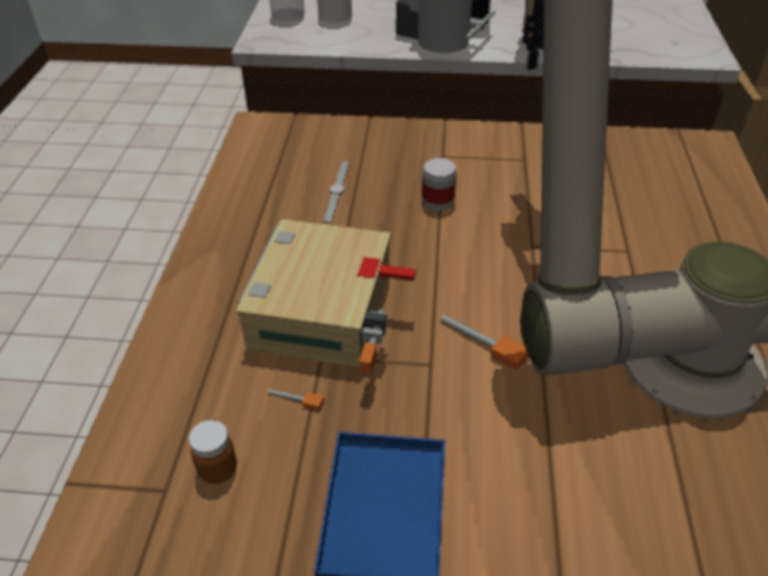

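The top view shows the pin in the lugs with its grip at about (303,288) in the enlarged picture. The smaller and larger orange look-alikes are at (283,244) and (355,418). The tray is at (183,318), the red handle at (407,300), the lid centre at (403,225), the jar at (203,172), the tin at (606,337) and the bar at (602,215). The side view agrees.

```bash
python3 - <<'E'
from h import *
def blobs(m,P,name,amin=40):
    n,l,st,c=cv2.connectedComponentsWithStats(m.astype(np.uint8))
    for i in range(1,n):
        if st[i,4]>amin:
            p=P[l==i]; p=p[np.isfinite(p[:,0])]; print(name,c[i].round(1),st[i,4],"med",np.median(p,0).round(4),"z90",np.percentile(p[:,2],90).round(4))
for nm in("top","side"):
    D=np.load(f"/tmp/{nm}.npz"); im,P=D["im"],D["P"]; hsv=cv2.cvtColor(im,cv2.COLOR_BGR2HSV); H,S,V=[hsv[...,i].astype(int) for i in range(3)]
    blobs((H>=8)&(H<=18)&(S>200)&(V>140),P,nm+" orange")
    blobs(((H<4)|(H>175))&(S>180)&(V>90),P,nm+" red")
    blobs((H>100)&(H<125)&(S>120),P,nm+" blue",500)
    m=(np.abs(P[...,2]-.095)<.006)&(P[...,0]>.4)&(H>18)&(H<40)
    m=cv2.morphologyEx(m.astype(np.uint8),cv2.MORPH_OPEN,np.ones((5,5)))
    c=max(cv2.findContours(m,0,2)[0],key=cv2.contourArea)
    r=np.array([ray(nm,u,v,.095)[:2] for u,v in c[:,0]]); R=cv2.minAreaRect((r*1000).astype(np.float32)); print(nm,"lid",R, np.nanmedian(P[m>0][:,2]))
    m=((H>100)&(H<125)&(S>120)).astype(np.uint8)
    c=max(cv2.findContours(m,0,2)[0],key=cv2.contourArea)
    r=np.array([ray(nm,u,v,.025)[:2] for u,v in c[:,0]]); print("tray",cv2.minAreaRect((r*1000).astype(np.float32)))
E
```

```text
top orange [230.7 279.3] 77 med [0.3012 0.0274 0.0247] z90 0.0281
top blue [121.6 212.2] 4830 med [0.485  0.3161 0.0044] z90 0.0095
top lid ((635.23681640625, -76.73612976074219), (242.825927734375, 209.19801330566406), 83.5470962524414) 0.09537600350362019
tray ((486.2669982910156, 310.6124267578125), (219.44631958007812, 157.9258270263672), 89.98291778564453)
side red [245.4 177.8] 111 med [ 0.5467 -0.0861  0.0979] z90 0.0998
side red [264.2 180.6] 128 med [ 0.4979 -0.0765  0.0993] z90 0.1013
side blue [254.9 338.5] 7046 med [0.4862 0.3152 0.0046] z90 0.0085
side lid ((632.52880859375, -71.72793579101562), (248.54103088378906, 210.4535675048828), 83.56837463378906) 0.09551685806011884
tray ((484.1946105957031, 317.349365234375), (219.2296142578125, 156.3942108154297), 89.90373992919922)
```

```bash
python3 - <<'E'
from h import *
a=np.radians(-6.45); R=np.array([[np.cos(a),-np.sin(a)],[np.sin(a),np.cos(a)]]); c0=np.array([.634,-.074])
print("pred grip",c0+R@[-.122,.155],"handle",c0+R@[-.145,-.02])
for nm in("top","side"):
    D=np.load(f"/tmp/{nm}.npz"); im,P=D["im"],D["P"]; hsv=cv2.cvtColor(im,cv2.COLOR_BGR2HSV); H,S,V=[hsv[...,i].astype(int) for i in range(3)]
    o=((H>=6)&(H<=19)&(S>190)&(V>120)); o=o&(P[...,2]>.03)
    rr=((H<6)|(H>172))&(S>170)&(V>70)&(P[...,2]>.06)
    for k,m,z in(("o",o,.08),("r",rr,.099)):
        n,l,st,c=cv2.connectedComponentsWithStats(m.astype(np.uint8))
        for i in range(1,n):
            if st[i,4]<15: continue
            p=P[l==i]; top=p[p[:,2]>np.nanpercentile(p[:,2],90)-.006]
            print(nm,k,c[i].round(1),st[i,4],"topface",len(top),((top.min(0)+top.max(0))/2).round(4),"ext",np.ptp(top,axis=0).round(3),"med",np.nanmedian(top,0).round(4))
E
```

```text
pred grip [0.53018433 0.0937239 ] handle [ 0.48767109 -0.07758467]
top o [201.9 191.4] 111 topface 92 [0.5306 0.0919 0.0812] ext [0.018 0.038 0.008] med [0.5316 0.0904 0.0806]
top r [272.7 182.7] 217 topface 199 [ 0.5464 -0.0868  0.0997] ext [0.031 0.047 0.011] med [ 0.5468 -0.0879  0.0975]
top r [270.9 202.4] 169 topface 154 [ 0.4984 -0.082   0.1021] ext [0.057 0.021 0.012] med [ 0.4996 -0.082   0.0994]
side r [245.3 178.1] 128 topface 128 [ 0.547  -0.0862  0.0973] ext [0.029 0.053 0.007] med [ 0.5467 -0.0849  0.0979]
side r [264.3 181.2] 169 topface 148 [ 0.4972 -0.077   0.1005] ext [0.059 0.028 0.01 ] med [ 0.4961 -0.0752  0.0991]
```

```bash
cat >> h.py <<'E'
from scipy.spatial.transform import Rotation as Ro
def plan(p,yaw):
    """tool down, tool y at yaw deg (world); prints shift and turn in present tool axes"""
    s=sensors.observe(); R=s["tool_rot"]; c,n=np.cos(np.radians(yaw)),np.sin(np.radians(yaw))
    x=np.array([0,0,-1.]); y=np.array([c,n,0]); G=np.c_[x,y,np.cross(x,y)]
    print("t",round(s["time_s"],2),"at",s["position"].round(4),"F",s["ft_force"].round(1),"w",round(s["grip_width"],4))
    print("shift",(R.T@(np.array(p)-s["position"])).round(4),"dr",Ro.from_matrix(R.T@G).as_rotvec().round(4))
E
python3 -c "
from h import *
plan([.531,.092,.231],-6.45)"
```

```text
t 0.1 at [ 0.2474 -0.4909  0.2308] F [ 0.3 -0.1 -0.5] w 0.085
shift [ 4.000e-04 -3.929e-01 -5.155e-01] dr [-9.915e-01 -9.000e-04  1.000e-03]
```

```bash
python3 -m crank '{"hand":[0,0,0,0,0],"translation":[[0,-0.026,-0.034],[0,-0.052,-0.068],[0,-0.078,-0.103],[0,-0.105,-0.137],[0,-0.131,-0.172]],"dr":[[0,0,0],[0,0,0],[0,0,0],[0,0,0],[0,0,0]]}' 60 | tail -3
python3 -m crank '{"hand":[80,80,80,80,80],"translation":[[0,-0.026,-0.034],[0,-0.052,-0.068],[0,-0.078,-0.103],[0,-0.105,-0.137],[0,-0.131,-0.172]],"dr":[[0,0,0],[0,0,0],[0,0,0],[0,0,0],[0,0,0]]}' | tail -3
python3 -m crank '{"hand":[80,80,80,80,80],"translation":[[0,-0.026,-0.034],[0,-0.052,-0.068],[0,-0.078,-0.103],[0,-0.105,-0.137],[0,-0.131,-0.172]],"dr":[[-0.14,0,0],[-0.28,0,0],[-0.42,0,0],[-0.56,0,0],[-0.7,0,0]]}' | tail -3
python3 -m crank '{"hand":[80,80,80,80,80],"translation":[[0,0,0],[0,0,0],[0,0,0],[0,0,0],[0,0,0]],"dr":[[-0.1,0,0],[-0.2,0,0],[-0.29,0,0],[-0.29,0,0],[-0.29,0,0]]}' | tail -3
python3 - <<'E'
from h import *
plan([.531,.092,.231],-6.45)
print(cams.calibration("wrist"))
im,d,P=cloud("wrist"); np.savez("/tmp/wrist.npz",im=im,P=P); cv2.imwrite("pics/w1.png",im)
E
```

```text
tool_rot: [[-0.0, 0.45, -0.893], [0.001, -0.893, -0.45], [-1.0, -0.001, 0.0]]
ft_force: [-0.2, -0.1, 0.1]
grip_width: 0.0854
tool_rot: [[-0.0, 0.45, -0.893], [0.0, -0.893, -0.45], [-1.0, -0.0, 0.0]]
ft_force: [1.0, -0.6, -0.0]
grip_width: 0.0589
tool_rot: [[-0.001, 0.922, -0.388], [-0.0, -0.388, -0.922], [-1.0, -0.001, 0.0]]
ft_force: [0.6, -0.3, 0.0]
grip_width: 0.0585
tool_rot: [[-0.001, 0.993, -0.116], [0.0, -0.116, -0.993], [-1.0, -0.001, 0.0]]
ft_force: [-0.2, 0.6, 0.3]
grip_width: 0.0589
t 2.1 at [0.5313 0.092  0.2311] F [-0.2  0.6  0.3] w 0.0589
shift [ 0.0001 -0.0003  0.    ] dr [-0.004   0.      0.0006]
{'vertical_fov': 64.70827515079836, 'cx': 252.27261977322863, 'cy': 193.60467711525396, 'extrinsics': array([[ 9.93082196e-01, -1.12495261e-01, -3.36536427e-02,
         5.39522897e-01],
       [-1.17417162e-01, -9.53781283e-01, -2.76612499e-01,
         1.61028719e-01],
       [-9.80619206e-04,  2.78650463e-01, -9.60392086e-01,
         3.73330839e-01],
       [ 0.00000000e+00,  0.00000000e+00,  0.00000000e+00,
         1.00000000e+00]])}
```

View pics/w1.png

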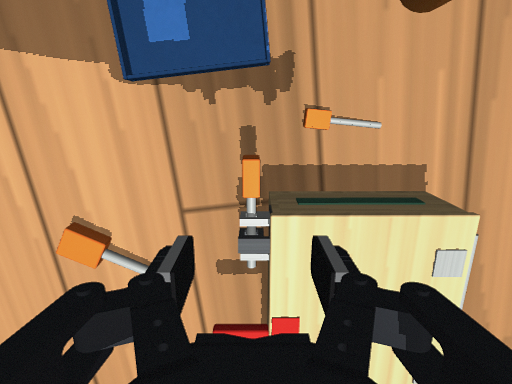

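The wrist view shows the pin grip at (251,177), between the open fingers in x, with the rod running through the lugs at (253,240).

```bash
python3 - <<'E'
from h import *
D=np.load("/tmp/wrist.npz"); im,P=D["im"],D["P"]; hsv=cv2.cvtColor(im,cv2.COLOR_BGR2HSV); H,S,V=[hsv[...,i].astype(int) for i in range(3)]
m=(H>=6)&(H<=19)&(S>190)&(V>120)&(P[...,2]>.045)&(np.hypot(P[...,0]-.53,P[...,1]-.095)<.04)
p=P[m]; t=p[p[:,2]>.075]; print(len(p),len(t),np.median(t[:,2]))
r=cv2.minAreaRect((t[:,:2]*1000).astype(np.float32)); print(r)
l=(np.abs(P[...,2]-.095)<.004)&(H>18)&(H<40)&(S>40)
l=cv2.morphologyEx(l.astype(np.uint8),cv2.MORPH_OPEN,np.ones((5,5)))>0
q=P[l]; 
# front edge (min along chest x) by rows
a=np.radians(-6.45); ex=np.array([np.cos(a),np.sin(a)]); ey=np.array([-ex[1],ex[0]])
c=np.c_[q[:,:2]@ex,q[:,:2]@ey]; print("front x'",np.percentile(c[:,0],[.5,1,2]),"side y'",np.percentile(c[:,1],[98,99,99.5]))
print("grip x' y'",np.array(r[0])/1000@ex,np.array(r[0])/1000@ey, "pred c",np.array([.634,-.074])@ex,np.array([.634,-.074])@ey)
# front edge direction
e=[]
for b in np.arange(c[:,1].min(),c[:,1].max()-.003,.004):
    k=c[(c[:,1]>=b)&(c[:,1]<b+.004)]
    if len(k)>10: e.append((b,k[:,0].min()))
e=np.array(e); print("edge slope deg",np.degrees(np.polyfit(e[:,0],e[:,1],1)[0]),len(e), e[::5].round(4).tolist())
E
```

```text
137 137 0.07903395576683808
((529.2138061523438, 92.16763305664062), (39.13261032104492, 17.195106506347656), 83.5383529663086)
front x' [0.53564728 0.53641239 0.5378805 ] side y' [0.11571333 0.11640036 0.11688851]
grip x' y' 0.5155102695174112 0.15103405982625273 pred c 0.638299821070974 -0.0023105022749181957
edge slope deg -42.32474101264535 52 [[-0.0926, 0.6612], [-0.0726, 0.6504], [-0.0526, 0.6505], [-0.0326, 0.5818], [-0.0126, 0.5687], [0.0074, 0.5358], [0.0274, 0.5346], [0.0474, 0.5353], [0.0674, 0.5351], [0.0874, 0.5358], [0.1074, 0.5348]]
```

```bash
python3 -m crank '{"hand":[80,80,80,80,80],"translation":[[0.03,-0.001,0],[0.07,-0.001,0],[0.11,-0.001,0],[0.145,-0.001,0],[0.175,-0.001,0]],"dr":[[0,0,0],[0,0,0],[0,0,0],[0,0,0],[0,0,0]]}' 60 | tail -2
python3 -m crank '{"hand":[255,255,255,255,255],"translation":[[0,0,0],[0,0,0],[0,0,0],[0,0,0],[0,0,0]],"dr":[[0,0,0],[0,0,0],[0,0,0],[0,0,0],[0,0,0]]}' 60
python3 - <<'E'
from h import *
plan([.530,.092,.056],-6.45)
R=sensors.observe()["tool_rot"]; print("60mm +y'", R.T@[.112*.06,.9937*.06,0], "70", R.T@[.112*.07,.9937*.07,0])
E
```

```text
ft_force: [-0.5, -1.0, -0.2]
grip_width: 0.0585
time_s: 3.15
position: [0.5312, 0.0921, 0.0578]
tool_rot: [[0.003, 0.994, -0.114], [-0.0, -0.114, -0.994], [-1.0, 0.003, -0.0]]
ft_force: [1.1, -0.4, 5.1]
grip_width: 0.0164
t 3.15 at [0.5312 0.0921 0.0578] F [ 1.1 -0.4  5.1] w 0.0164
shift [ 0.0018 -0.0012  0.0003] dr [-0.0014 -0.0001 -0.003 ]
60mm +y' [ 5.59932795e-06 -1.03079425e-04 -5.99994219e-02] 70 [ 6.53254927e-06 -1.20259329e-04 -6.99993255e-02]
```

```bash
python3 -m crank '{"hand":[255,255,255,255,255],"translation":[[0,0,-0.004],[0,0,-0.01],[0,0,-0.016],[0,0,-0.023],[0,0,-0.03]],"dr":[[0,0,0],[0,0,0],[0,0,0],[0,0,0],[0,0,0]]}' 60
python3 -m crank '{"hand":[255,255,255,255,255],"translation":[[0,0,-0.01],[0,0,-0.02],[0,0,-0.03],[0,0,-0.04],[0,0,-0.048]],"dr":[[0,0,0],[0,0,0],[0,0,0],[0,0,0],[0,0,0]]}' 60
python3 - <<'E'
from h import *
plan([.530,.092,.056],-6.45)
im,d,P=cloud("wrist"); np.savez("/tmp/wrist.npz",im=im,P=P); cv2.imwrite("pics/w2.png",im)
E
```

```text
time_s: 3.65
position: [0.5344, 0.122, 0.0571]
tool_rot: [[0.002, 0.994, -0.114], [-0.001, -0.114, -0.994], [-1.0, 0.002, 0.001]]
ft_force: [-0.6, -2.7, 5.0]
grip_width: 0.0167
time_s: 4.15
position: [0.539, 0.1709, 0.0558]
tool_rot: [[-0.001, 0.994, -0.114], [0.001, -0.114, -0.994], [-1.0, -0.001, -0.001]]
ft_force: [-0.0, -0.3, -2.5]
grip_width: 0.0169
t 4.15 at [0.539  0.1709 0.0558] F [-0.  -0.3 -2.5] w 0.0169
shift [-0.0002  0.      0.0794] dr [-0.0013 -0.0006  0.0011]
```

View pics/w2.png

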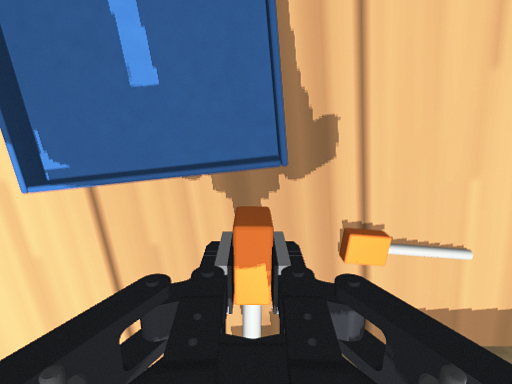

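The pin is held squarely and the rod is clear of the lugs. The tray is ahead at upper left, with its near wall at about (150,180). Next I lift, carry and rotate about 6.5 degrees.

```bash
python3 -m crank '{"hand":[255,255,255,255,255],"translation":[[-0.02,0,0],[-0.045,0,0],[-0.07,0,0],[-0.07,-0.01,-0.025],[-0.07,-0.025,-0.06]],"dr":[[0,0,0],[0,0,0],[0,0,0],[0,0,0],[0,0,0]]}' 60 |tail -2
python3 -m crank '{"hand":[255,255,255,255,255],"translation":[[0,-0.015,-0.035],[0,-0.03,-0.07],[0,-0.042,-0.1],[0,-0.05,-0.118],[0,-0.05,-0.118]],"dr":[[-0.03,0,0],[-0.06,0,0],[-0.09,0,0],[-0.112,0,0],[-0.112,0,0]]}' 60|tail -2
python3 - <<'E'
from h import *
plan([.485,.356,.014],0)
im,d,P=cloud("side"); np.savez("/tmp/s.npz",im=im,P=P); cv2.imwrite("pics/s2.png",cv2.resize(im[150:384,150:420],None,fx=2.5,fy=2.5))
E
```

```text
ft_force: [0.6, -0.1, -0.6]
grip_width: 0.0166
ft_force: [-0.7, 0.2, -0.6]
grip_width: 0.0169
t 5.2 at [0.4837 0.3573 0.1258] F [-0.7  0.2 -0.6] w 0.0169
shift [0.1118 0.0014 0.0013] dr [ 0.0015 -0.0004  0.0011]
```

View pics/s2.png

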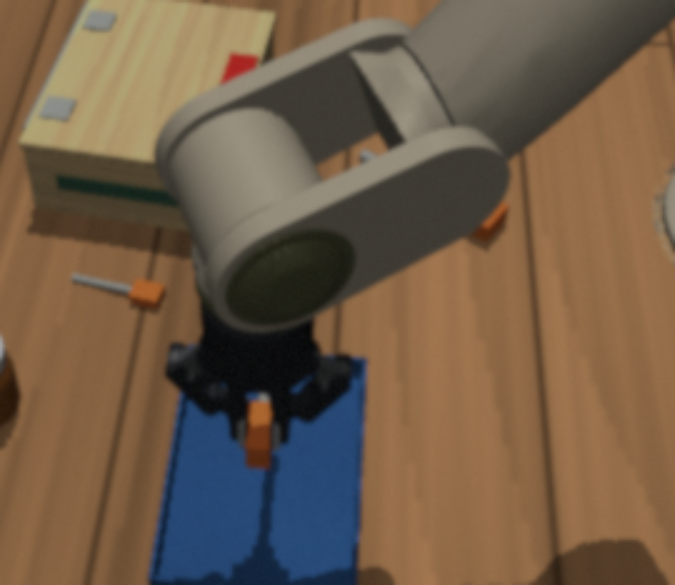

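The pin is held over the tray with its grip at about (258,435) in the crop, well inside the walls. Next I lower it.

```bash
python3 -m crank '{"hand":[255,255,255,255,255],"translation":[[0.03,0.001,0.001],[0.06,0.001,0.001],[0.085,0.001,0.001],[0.095,0.001,0.001],[0.104,0.001,0.001]],"dr":[[0,0,0],[0,0,0],[0,0,0],[0,0,0],[0,0,0]]}' 60 |grep -v rot
python3 -m crank '{"hand":[255,255,255],"translation":[[0.003,0,0],[0.006,0,0],[0.006,0,0]],"dr":[[0,0,0],[0,0,0],[0,0,0]]}' 60 |grep -v rot
```

```text
time_s: 5.75
position: [0.4865, 0.3534, 0.022]
ft_force: [-0.4, 0.5, -0.3]
grip_width: 0.017
time_s: 6.05
position: [0.4863, 0.3541, 0.0168]
ft_force: [-0.2, -0.1, -0.6]
grip_width: 0.0169
```

```bash
python3 -m crank '{"hand":[255,255,255],"translation":[[0.002,0,0],[0.004,0,0],[0.004,0,0]],"dr":[[0,0,0],[0,0,0],[0,0,0]]}' 60 |grep -v rot
python3 -m crank '{"hand":[90,90,90,90,90],"translation":[[0,0,0],[0,0,0],[0,0,0],[0,0,0],[0,0,0]],"dr":[[0,0,0],[0,0,0],[0,0,0],[0,0,0],[0,0,0]]}' 60 |grep -v rot
python3 -m crank '{"hand":[90,90,90,90,90],"translation":[[-0.02,0,0],[-0.06,0,0],[-0.1,0,0],[-0.14,0,0],[-0.18,0,0]],"dr":[[0,0,0],[0,0,0],[0,0,0],[0,0,0],[0,0,0]]}' 60 |grep -v rot
python3 - <<'E'
from h import *
im,d,P=cloud("wrist"); np.savez("/tmp/wrist.npz",im=im,P=P); cv2.imwrite("pics/w3.png",im)
a=np.radians(-6.45); R=np.array([[np.cos(a),-np.sin(a)],[np.sin(a),np.cos(a)]])
c0=np.array([.530,.092])-R@[-.122,.155]; print("chest from pin",c0, "handle",c0+R@[-.145,-.02])
plan([*(c0+R@[-.145,-.02]),.2],83.55)
plan([*(c0+R@[-.145,-.02]),.2],-96.45)
E
```

```text
time_s: 6.35
position: [0.4862, 0.3541, 0.0125]
ft_force: [0.9, 0.6, -1.1]
grip_width: 0.0164
time_s: 6.85
position: [0.4861, 0.354, 0.0123]
ft_force: [-1.1, -1.3, 0.3]
grip_width: 0.0551
time_s: 7.35
position: [0.4858, 0.3539, 0.1941]
ft_force: [0.6, -0.0, 0.1]
grip_width: 0.0555
chest from pin [ 0.63381567 -0.0757239 ] handle [ 0.48748676 -0.07930857]
t 7.4 at [0.4879 0.3549 0.2012] F [1.1 0.2 5.8] w 0.055
shift [-9.000e-04  4.000e-04  4.343e-01] dr [-1.46    0.0037 -0.0121]
t 7.4 at [0.4879 0.3549 0.2012] F [1.1 0.2 5.8] w 0.055
shift [-9.000e-04  4.000e-04  4.343e-01] dr [ 1.6815 -0.0124 -0.0038]
```

View pics/w3.png

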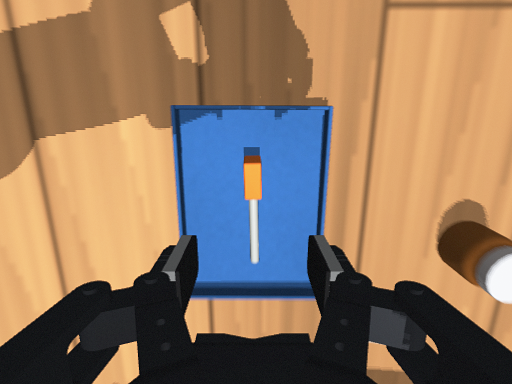

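The wrist view shows the pin lying in the tray, its grip at (252,178) and the rod tip at (254,262), all inside the walls. Now I go to the handle.

```bash
python3 -m crank '{"hand":[90,90,90,90,90],"translation":[[0,0,0.03],[0,0,0.075],[0,0,0.12],[0,0,0.165],[0,0,0.21]],"dr":[[0,0,0],[0,0,0],[0,0,0],[0,0,0],[0,0,0]]}' 40 |grep time
python3 -m crank '{"hand":[90,90,90,90,90],"translation":[[0,0,0.045],[0,0,0.09],[0,0,0.135],[0,0,0.18],[0,0,0.224]],"dr":[[0.14,0,0],[0.28,0,0],[0.42,0,0],[0.56,0,0],[0.7,0,0]]}' 40 |grep time
python3 -m crank '{"hand":[90,90,90,90,90],"translation":[[0,0,0],[0,0,0],[0,0,0],[0,0,0],[0,0,0]],"dr":[[0.14,0,0],[0.28,0,0],[0.42,0,0],[0.56,0,0],[0.7,0,0]]}' 40 |grep time
python3 -m crank '{"hand":[90,90,90,90],"translation":[[0,0,0],[0,0,0],[0,0,0],[0,0,0]],"dr":[[0.14,0,0],[0.28,0,0],[0.28,0,0],[0.28,0,0]]}' 40
python3 - <<'E'
from h import *
im,d,P=cloud("wrist"); np.savez("/tmp/wrist.npz",im=im,P=P); cv2.imwrite("pics/w4.png",im)
plan([.4875,-.0793,.2],-96.45)
hsv=cv2.cvtColor(im,cv2.COLOR_BGR2HSV); H,S,V=[hsv[...,i].astype(int) for i in range(3)]
m=((H<6)|(H>172))&(S>170)&(V>70)&(P[...,2]>.09)&(P[...,0]<.533)
p=P[m]; print(len(p),np.nanmedian(p[:,2]),cv2.minAreaRect((p[:,:2]*1000).astype(np.float32)))
E
```

```text
time_s: 7.9
time_s: 8.4
time_s: 8.9
time_s: 9.3
position: [0.4851, -0.08, 0.1923]
tool_rot: [[-0.0, -0.107, -0.994], [-0.0, -0.994, 0.107], [-1.0, 0.0, 0.0]]
ft_force: [0.2, -0.6, -0.0]
grip_width: 0.0556
t 9.35 at [ 0.4851 -0.08    0.1923] F [ 0.3 -0.7 -0.8] w 0.0549
shift [-0.0077 -0.0009 -0.0023] dr [0.0047 0.     0.    ]
1911 0.09833094948597404 ((503.258544921875, -82.46714782714844), (31.097488403320312, 73.0197982788086), 70.37181091308594)
```

View pics/w4.png

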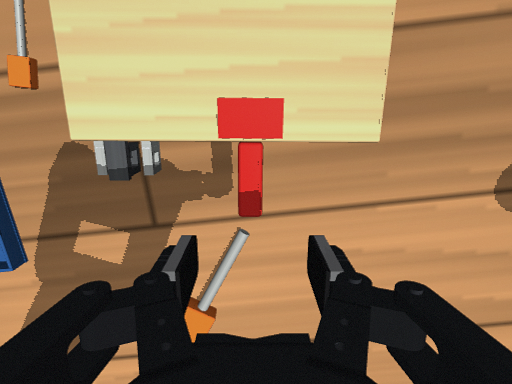

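The handle tab spans (238–263, 142–216), centred between the fingers. The lugs at (125,160) are empty. I'll refine the handle's centre line.

```bash
python3 - <<'E'
from h import *
D=np.load("/tmp/wrist.npz"); im,P=D["im"],D["P"]; hsv=cv2.cvtColor(im,cv2.COLOR_BGR2HSV); H,S,V=[hsv[...,i].astype(int) for i in range(3)]
v,u=np.mgrid[:384,:512]
m=((H<6)|(H>172))&(S>170)&(V>150)&(v>144)&(v<215)&(u>220)&(u<280)&(P[...,2]>.094)
p=P[m]; print(len(p),np.nanmedian(p,0)); r=cv2.minAreaRect((p[:,:2]*1000).astype(np.float32)); print(r)
ex=np.array([.99367,-.11234]); ey=np.array([.11234,.99367]); q=np.c_[p[:,:2]@ex,p[:,:2]@ey]
print("x' range",np.percentile(q[:,0],[1,99]),"y' range",np.percentile(q[:,1],[1,99]))
yc=np.percentile(q[:,1],[1,99]).mean(); xg=np.percentile(q[:,0],1)+.017
t=xg*ex+yc*ey; print("target",t); plan([*t,.073],-96.45)
E
```

```text
1087 [ 0.50857563 -0.08205085  0.09844603]
((498.0233154296875, -80.97430419921875), (18.364999771118164, 57.301719665527344), 83.08785247802734)
x' range [0.49414852 0.53239559] y' range [-0.03358212 -0.01536603]
target [ 0.50516353 -0.08174158]
t 9.35 at [ 0.4851 -0.08    0.1923] F [ 0.3 -0.7 -0.8] w 0.0549
shift [ 0.1193 -0.0004 -0.0201] dr [0.0047 0.     0.    ]
```

```bash
python3 -m crank '{"hand":[90,90,90,90,90],"translation":[[0.03,0,-0.002],[0.06,0,-0.002],[0.09,0,-0.002],[0.11,0,-0.002],[0.119,0,-0.002]],"dr":[[0,0,0],[0,0,0],[0,0,0],[0,0,0],[0,0,0]]}' 40 |grep -v rot
python3 -m crank '{"hand":[255,255,255,255,255],"translation":[[0,0,0],[0,0,0],[0,0,0],[0,0,0],[0,0,0]],"dr":[[0,0,0],[0,0,0],[0,0,0],[0,0,0],[0,0,0]]}' 40
python3 - <<'E'
from h import *
s=sensors.observe(); R=s["tool_rot"]
ex=np.array([.99367,-.11234,0])
t0=np.arctan2(.002,.245)
g0=np.array([-.248*np.cos(t0),.248*np.sin(t0)])
for a in range(5,56,5):
    th=np.radians(a)+t0; g=np.array([-.248*np.cos(th),.248*np.sin(th)])-g0
    print(a,(R.T@(g[0]*ex+[0,0,g[1]])).round(4))
E
```

```text
time_s: 9.85
position: [0.4865, -0.08, 0.0717]
ft_force: [0.0, -0.6, 1.1]
grip_width: 0.0554
time_s: 10.35
position: [0.4879, -0.0783, 0.0745]
tool_rot: [[0.003, -0.111, -0.994], [0.003, -0.994, 0.111], [-1.0, -0.003, -0.003]]
ft_force: [3.8, 12.8, 2.3]
grip_width: 0.0195
5 [-0.0216 -0.0001 -0.0012]
10 [-0.043  -0.0001 -0.0042]
15 [-0.0641 -0.0002 -0.0091]
20 [-0.0847 -0.0003 -0.0159]
25 [-0.1046 -0.0003 -0.0244]
30 [-0.1236 -0.0004 -0.0345]
35 [-0.1418 -0.0004 -0.0464]
40 [-0.1588 -0.0004 -0.0597]
45 [-0.1746 -0.0005 -0.0745]
50 [-0.189  -0.0005 -0.0906]
55 [-0.202  -0.0005 -0.1079]
```

```bash
python3 -m crank '{"hand":[255,255,255,255,255],"translation":[[0,-0.0015,0],[-0.011,-0.0015,-0.0005],[-0.0216,-0.0015,-0.0012],[-0.032,-0.0015,-0.0025],[-0.043,-0.0015,-0.0042]],"dr":[[0,0,0],[0,0,0],[0,0,0],[0,0,0],[0,0,0]]}' 40
python3 - <<'E'
from h import *
im,d,P=cloud("side"); np.savez("/tmp/s.npz",im=im,P=P); plan([.5,0,0],-96.45)
m=(P[...,0]>.5)&(P[...,0]<.76)&(P[...,1]>-.2)&(P[...,1]<.06)&(P[...,2]>.09)&(P[...,2]<.3)
hsv=cv2.cvtColor(im,cv2.COLOR_BGR2HSV); m&=(hsv[...,0]>18)&(hsv[...,0]<40)&(hsv[...,1]>40)
p=P[m]; q=p[:,:2]@[.99367,-.11234]; print(len(p),"slope deg",np.degrees(np.arctan(-np.polyfit(q,p[:,2],1)[0])))
E
```

```text
time_s: 10.85
position: [0.492, -0.0787, 0.1177]
tool_rot: [[0.002, -0.111, -0.994], [0.001, -0.994, 0.111], [-1.0, -0.001, -0.002]]
ft_force: [7.2, 4.0, -4.7]
grip_width: 0.0191
t 10.9 at [ 0.4924 -0.0788  0.1192] F [ 2.2  5.4 -1.8] w 0.019
shift [ 0.1192 -0.0791  0.0015] dr [ 0.0016 -0.0028  0.0006]
4640 slope deg 10.492498458846445
```

```bash
python3 -m crank '{"hand":[255,255,255,255,255],"translation":[[-0.0127,0,-0.0027],[-0.0253,0,-0.0061],[-0.0377,0,-0.0102],[-0.0498,0,-0.015],[-0.0616,0,-0.0202]],"dr":[[0,0,0],[0,0,0],[0,0,0],[0,0,0],[0,0,0]]}' 40 |grep -v rot
python3 -m crank '{"hand":[255,255,255,255,255],"translation":[[-0.0115,0,-0.0059],[-0.0227,0,-0.0124],[-0.0336,0,-0.0195],[-0.044,0,-0.0272],[-0.0542,0,-0.0353]],"dr":[[0,0,0],[0,0,0],[0,0,0],[0,0,0],[0,0,0]]}' 40 |grep -v rot
python3 -m crank '{"hand":[255,255,255,255,255],"translation":[[-0.0064,0,-0.0058],[-0.0127,0,-0.0118],[-0.0188,0,-0.0179],[-0.0246,0,-0.0244],[-0.0302,0,-0.0309]],"dr":[[0,0,0],[0,0,0],[0,0,0],[0,0,0],[0,0,0]]}' 40 |grep -v rot
python3 -m crank '{"hand":[255,255,255],"translation":[[0,0,0],[0,0,0],[0,0,0]],"dr":[[0,0,0],[0,0,0],[0,0,0]]}' 40
cat > ang.py <<'E'
from h import *
for nm in("side","top"):
    im,d,P=cloud(nm); cv2.imwrite(f"pics/end_{nm}_{sensors.observe()['time_s']:.2f}.png",cv2.resize(im,(768,576)))
    m=(P[...,0]>.5)&(P[...,0]<.76)&(P[...,1]>-.2)&(P[...,1]<.06)&(P[...,2]>.11)&(P[...,2]<.31)
    hsv=cv2.cvtColor(im,cv2.COLOR_BGR2HSV); m&=(hsv[...,0]>18)&(hsv[...,0]<40)&(hsv[...,1]>40)
    m=cv2.erode(m.astype(np.uint8),np.ones((3,3)))>0
    p=P[m]; q=p[:,:2]@[.99367,-.11234]; X=np.c_[q,p[:,2]]; X=X-np.median(X,0)
    X=X[np.abs(X).max(1)<.15]
    l=cv2.fitLine(X.astype(np.float32),cv2.DIST_HUBER,0,.01,.01).ravel(); print(nm,len(p),"angle",np.degrees(np.arctan(-l[1]/l[0])))
# angle from the grasp point via kinematics
s=sensors.observe(); g=s["position"]-.019*s["tool_rot"][:,0]; h=np.array([.6338,-.0757])+.1*np.array([.99367,-.11234])
dx=(h-g[:2])@[.99367,-.11234]; dz=g[2]-.090; print("grasp angle",np.degrees(np.arctan2(dz,dx))-.47,"r",np.hypot(dx,dz)); print(s["position"],s["ft_force"],s["grip_width"],s["time_s"])
E
python3 ang.py; ls pics
```

```text
time_s: 11.4
position: [0.5119, -0.081, 0.1792]
ft_force: [6.3, 2.8, -6.0]
grip_width: 0.0192
time_s: 11.9
position: [0.5466, -0.0849, 0.2329]
ft_force: [5.9, 2.2, -8.2]
grip_width: 0.0194
time_s: 12.4
position: [0.5774, -0.0885, 0.2626]
ft_force: [0.7, 2.9, -6.1]
grip_width: 0.0194
time_s: 12.7
position: [0.5774, -0.0884, 0.2625]
tool_rot: [[0.0, -0.111, -0.994], [0.0, -0.994, 0.111], [-1.0, -0.001, -0.0]]
ft_force: [0.4, 5.2, -1.9]
grip_width: 0.0195
side 713 angle 49.747208
top 654 angle 49.664455
grasp angle 50.60451604449603 r 0.2461881273724781
[ 0.57733484 -0.08846814  0.26252545] [ 1.23330032  5.01541076 -2.73694702] 0.019113279214497746 12.8
end_side_12.75.png
end_top_12.80.png
s2.png
side0.png
top0.png
w1.png
w2.png
w3.png
w4.png
```

View pics/end_side_12.75.png

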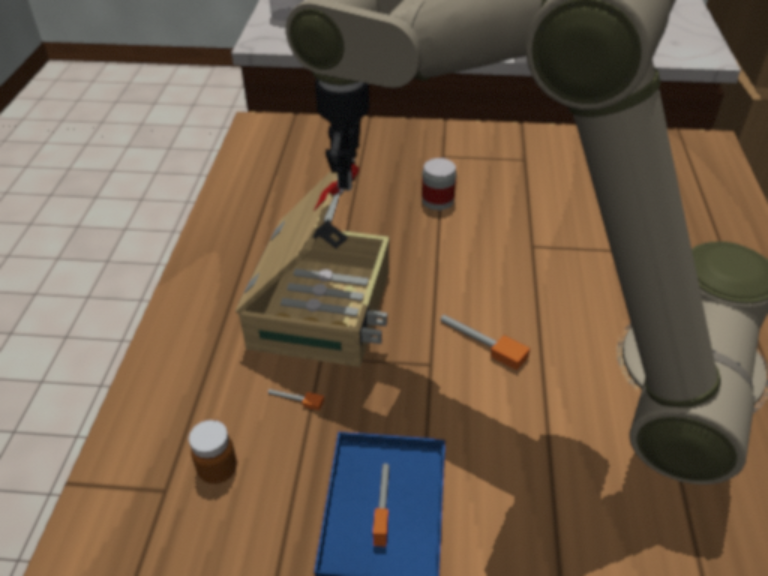

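```bash
python3 -m crank '{"hand":[255,255,255,255,255],"translation":[[0,0,0],[0,0,0],[0,0,0],[0,0,0],[0,0,0]],"dr":[[0,0,0],[0,0,0],[0,0,0],[0,0,0],[0,0,0]]}' 40 | grep -v rot; python3 ang.py
```

```text
time_s: 13.3
position: [0.5773, -0.0884, 0.2625]
ft_force: [0.8, 5.5, -3.0]
grip_width: 0.0192
side 655 angle 49.66534
top 676 angle 49.726234
grasp angle 50.60370272191072 r 0.2461880879732058
[ 0.57733091 -0.08848052  0.26252322] [ 0.93156922  5.69166572 -2.00288435] 0.019033244385845815 13.4
```

The lid is held open with its handle at (345,180), the pin lies in the tray at (382,505), and the tin, jar and look-alikes are where they were. The angle is steady, so I'm handing in.

```bash
python3 -c "
from rig import env
print(env.close_job())"
```

```text
the job is handed in; nothing more can be done
None
```

I drew the pin about 79 mm out of the lugs and laid it in the blue tray. I then raised the lid by its red handle to about 50 degrees and handed the job in at 13.4 s, still gripping it at 40 N.

- **Lid angle:** both cameras gave about 49.7° and the grasp position gave 50.6°, a difference of about 1°. All three held steady over the last 0.6 s.
- **Pin:** the last side picture shows it lying inside the tray.
- **Tin, jar and side bar:** the tin and jar look unmoved in the last side picture. The lid and gripper hid the side bar there, so I did not re-check it; the arm never went near it.
- **Forces:** the highest wrist force in the readings was about 14 N, when the gripper closed slightly off-centre on the handle. I eased it by moving sideways 1.5 mm, and it stood at about 6 N at hand-in.

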